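Twist a filter funnel home in a vacuum manifold

TASK

Fit the clean steel filter funnel from the white drying rack to the free port of the vacuum filtration manifold. The port's red silicone seal grips it tightly, so work it down with a light press while twisting it to and fro, never shoving it straight in, which would drag the seal along, until its collar sits flat on the port's rim with no gap; then let go. Leave the two funnels already fitted and everything else on the bench alone.

Things in the scene. Friction and masses are not known exactly. Their poses are not given: they have to be found in the camera images.
- funnel: Loose stainless funnel, 110 mm tall, 0.19 to 0.31 kg. Origin: centre of its flat foot; z up its axis. From the foot up: spigot 30 mm wide for 3 mm, taper to 34 mm wide at 11 mm, straight to 30 mm; collar 54 mm wide from 30 to 38 mm; straight open cup 52 mm wide outside, 2.5 mm wall, from 38 mm to the rim at 110 mm: grip it across the outside of the cup. Stands in a hole of the rack.
- funnel_collar (a point): Centre of the underside of the funnel's collar, on its axis, 30 mm above the foot; z up the axis. It rests on the rack's top at the start and must come down onto the port's rim.
- port_rim (a point): Centre of the flat top rim of the free port, 132 mm above the bench; z up. Port head 54 mm wide, bore 37 mm wide and 37 mm deep. Red seal lips at 6 and 15 mm below the rim leave 31 mm, so an upright funnel at rest stands with its collar about 17 mm above the rim. The neighbours, ports with fitted funnels, are 140 or 280 mm off, tops 80 mm above the rim.
- manifold: Fixed steel bar, 390 mm long along its own y axis, 44 mm thick, on two feet; origin on the bench under its middle. It carries three ports in a row, at -140, 0 and +140 mm along its y; any one of them is the free one.
- station_a: Port with a fitted funnel (fixed), leave alone. Origin on the bench under its axis; top at 212 mm, 54 mm wide.
- station_b: The other port with a fitted funnel (fixed), leave alone. Origin on the bench under its axis; top at 212 mm, 54 mm wide.
- rack: White plastic drying rack block (fixed), 96 x 96 x 36 mm, origin under its centre; its round hole, 40 mm wide, holds the funnel's spigot loosely.
- seal0 (a joint): How far (m) the seal is dragged down the bore at the port's far side (+x of the manifold); 0 at rest, springs back. The whole seal gives 1 mm per 7 N of downward drag and is spoilt beyond 3 mm. Pushed straight, the funnel sticks until about 25 to 55 N; while it is turned (17 mm of sliding per radian) 5 to 10 N sink it 4 mm per radian. The foot meets it some 13 mm below the rim.
- seal3 (a joint): The same at the port's near side (-x of the manifold). When the press is let go, a dragged seal springs back and lifts the funnel with it; pressing the collar on the rim while still turning lets the seal creep back first.
- solvent: Amber bottle with a blue cap, 68 mm wide, 155 mm tall, loose; origin under its centre. Leave alone.
- filter_box: Round white filter box with a clear lid, 64 mm wide, 16 mm high, loose; origin under its centre. Leave alone.
- forceps: Steel filter forceps lying on the bench, 110 mm long along its x, 15 mm wide, 9 mm high, loose; origin under its middle. Leave alone.
- beaker: Glass beaker, 66 mm wide, 85 mm tall, loose; origin under its centre. Leave alone.
There are look-alikes about, which are no part of the job. What is shaped like the funnel but turquoise is not meant.

How it is judged:
By the outcome, as a careful person would: the job done as asked, in the order asked, and still so for the second after the job is handed in, with the robot touching nothing.
It also fails if it takes over 54 s, if anything falls off the work surface, if the arm or the gripper's body presses on something with over 40 N, if the wrist force passes 120 N, or if a joint passes its speed limit or range.

ROBOT

A 6-joint arm with a two-finger parallel gripper is mounted at the origin on the work surface. World frame = base frame: x ahead of the robot, y to its left, z up, the work surface at z = 0. Lengths are in mm, angles in rad, forces in N, time in s.
With the tool pointing down it reaches from about 350 to 775 mm from the base axis. Payload 7.3 kg.
Tool frame: the origin (TCP) lies at the very end of the fingers, on their centre line; the grasp point (between the pads) lies 19 mm behind it; x points along the fingers, z is the direction in which the jaws open and shut, and the axes are right-handed (so a half turn about x gives the same grasp; the last joint's range is limited). The gripper opens to 92 mm and grips with 3 to 60 N. Pads are 19 mm wide; open, the fingers measure 130 mm over their backs; the gripper's body (75 mm by 190 mm) begins 47 mm behind the grasp point.
Start: joints at [1.036, 0.342, 1.524, -0, 1.275, -0.146], TCP at [199.005, 485.845, 191.941] pointing down, gripper open.
Joint ranges: [-2.53, 2.53], [-0.77, 2.02], [0.04, 2.7], [-1, 4.14], [0.28, 2.66], [-3.11, 3.11]. Speed limits (rad/s): [2.57, 2.57, 3.14, 3.14, 3.14, 3.14].

INTERFACE

Orientations are given as [roll, pitch, yaw] about the fixed x, y, z axes, in that order (R = Rz(yaw) Ry(pitch) Rx(roll)).
In Python, from plant import * gives the robot as it stands.
- The arm moves only by the shell command python3 -m creep 'ROWS'. ROWS is JSON, a list of rows, each an object of numbers: "tx", "ty", "tz": the shift along the tool's x, y, z in cm; "wx", "wy", "wz": the turn, a rotation vector about the tool's x, y, z in rad; "gripper": the closure, from -1 (fully open) to 1 (shut). A call has 1 to 8 rows; each row is the pose to reach, as a shift and turn from the pose commanded when the call began, along the tool's axes at that moment; what a row does not reach only later rows make up. A row lasts 1/12 s, in which the tool goes at most 41.7 mm and 7.16 degrees, less where a joint would pass 70% of its speed; a pose out of reach is approached as far as the arm can. A call with a gripper value outside its range is refused whole. The fingers move at their own pace and stop on an object; the grip force is fixed at half the most. Time passes only in rows, so rows that repeat a pose let the fingers close. It gives the time, the measured TCP pose, the force and the opening at its end, in the units of the state.
- get_obs(): the state, without advancing time (a new reading comes with each control period).
- capture(name): name is "scene" or "top" or "wrist"; returns a dict with "frame" (400x640x3 uint8, red, green, blue), "z_map" (400x640 float32, mm along the optical axis (not along the pixel's ray), 0 where there is no reading), "vertical_fov" (degrees; the focal length in pixels is half the picture's height over the tangent of half this angle, whatever the lens; pixels are square), "cx", "cy" (the principal point, pixels), "xyz" and "rotation" of the camera in the world. Camera axes: x right, y down, z forward; pixel columns grow to the right and rows downward; lengths in mm; the calibration is good to about 2 mm. The wrist camera is an equidistant fisheye: a pixel r from the principal point sees the ray r / f radians off the axis. A picture is of the moment at which its call begins.
- close_job(): hands the job in, once; it reports no verdict.
The state is a dict: "time": time; "joint_positions": joint angles; "dq": joint speeds; "tau": joint torques, N m; "tool_pos": TCP position; "tcp_rot": TCP orientation; "contact_force": force on the tool from outside, world axes, zero at the start; "moment": the same for the moment, N m; "grip_width": finger opening in mm.
Only numpy, scipy, OpenCV 4.12 (cv2) and the standard library are available. Lean on these libraries where they do the work, as an engineer would, in place of code of your own. Each camera call takes 0.05 s, during which the arm holds its last target.

## Working session

There is one attempt and no reset: what is moved stays moved. The work goes in short steps, Python scripts to look and compute and a shell command to move; the robot and the scene stay as the last step left them, time stands still between calls to the robot, and variables do not carry over. Pictures are saved under pics/ and viewed, and the job is handed in when it is done.

```bash
ls; mkdir -p pics
python3 - <<'E'
from plant import *
import cv2,numpy as np
print(get_obs())
for n in("scene","top"):
    c=capture(n); cv2.imwrite(f"pics/{n}0.png",c["frame"][:,:,::-1]); np.savez(f"{n}0.npz",**c)
    print(n,c["vertical_fov"],c["cx"],c["cy"],c["xyz"],c["rotation"])
E
```

```text
pics
{'time': 0.0, 'joint_positions': array([ 1.03600458e+00,  3.42704134e-01,  1.52500487e+00,  1.05263397e-05,
        1.27538012e+00, -1.45992153e-01]), 'dq': array([ 3.09380601e-04, -2.74858027e-05, -2.84623918e-04, -1.93317592e-04,
       -1.45909690e-03, -1.31755172e-03]), 'tau': array([ 1.44718622e-03, -4.31253290e+01, -2.44218332e+01,  7.18697486e-02,
        5.58645430e-02, -1.32069599e-04]), 'tool_pos': array([198.75782777, 485.43905015, 191.25888187]), 'tcp_rot': array([ 2.98887427,  1.56929982, -2.11231738]), 'contact_force': array([0.21689789, 0.45448281, 0.0941461 ]), 'moment': array([ 0.04507351, -0.03312407, -0.02751817]), 'grip_width': 92.0104445838796}
scene 50.55111305213234 313.9770972142544 198.68682033094757 [1266.89217389  164.08426079  963.1749593 ] [-2.39837749  0.01369463  1.74762701]
top 50.981546645032935 319.86455699169437 196.7125614998428 [ 256.57888603   -9.17282757 1298.5578131 ] [-2.9291665   0.00576488 -1.48394135]
```

View pics/scene0.png

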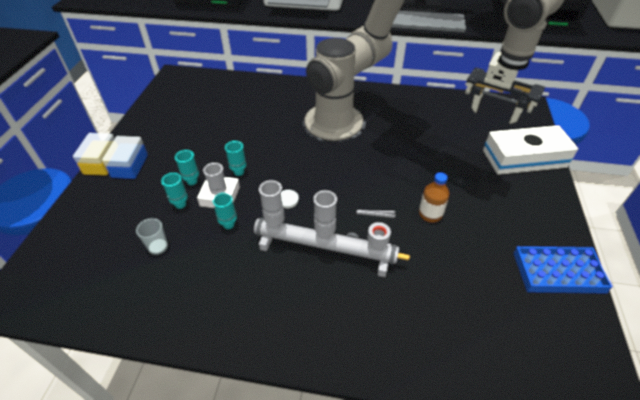

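View pics/top0.png

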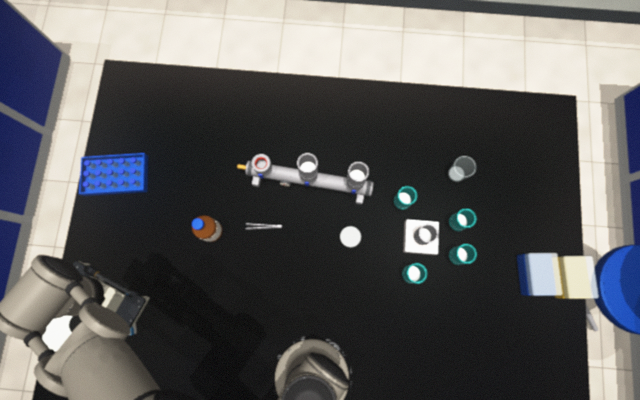

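Both views show the same layout. Things that could be taken for the target, in scene pixels:
- Steel funnel in the white rack: (215,178). In the top view it is (424,235).
- Turquoise look-alikes: (186,165), (235,155), (175,190), (225,210).
- Fitted steel funnels: (271,205), (325,215).
- Beaker: (152,236).

By the description, I choose the steel one in the white rack. The free port, with its red seal, is at scene (378,235) and top (261,162). Next I'll check both in close crops.

```bash
cat > h.py <<'E'
import numpy as np,cv2
from scipy.spatial.transform import Rotation as R
def Rm(r):
    r=np.asarray(r,float); return r if r.shape==(3,3) else R.from_euler('xyz',r).as_matrix()
def foc(c): return 200/np.tan(np.radians(float(c["vertical_fov"]))/2)
def ray(c,u,v,fish=False):
    f=foc(c);x=(u-c["cx"]);y=(v-c["cy"])
    if fish:
        r=np.hypot(x,y);t=r/f; d=np.array([np.sin(t)*x/max(r,1e-9),np.sin(t)*y/max(r,1e-9),np.cos(t)])
    else: d=np.array([x/f,y/f,1.])
    return Rm(c["rotation"])@d
def onz(c,u,v,z,fish=False):
    d=ray(c,u,v,fish);o=np.asarray(c["xyz"],float);return o+d*(z-o[2])/d[2]
def proj(c,p,fish=False):
    q=Rm(c["rotation"]).T@(np.asarray(p,float)-c["xyz"]);f=foc(c)
    if fish:
        r=np.hypot(q[0],q[1]);t=np.arctan2(r,q[2]);return np.array([c["cx"]+f*t*q[0]/r,c["cy"]+f*t*q[1]/r])
    return np.array([c["cx"]+f*q[0]/q[2],c["cy"]+f*q[1]/q[2]])
E
python3 - <<'E'
from h import *
s=np.load("scene0.npz");t=np.load("top0.npz")
a=cv2.resize(s["frame"][120:270,140:300],None,fx=4,fy=4,interpolation=3)[:,:,::-1]
cv2.imwrite("pics/cs.png",a[:600])
b=cv2.resize(t["frame"][170:290,380:490],None,fx=5,fy=5,interpolation=3)[:,:,::-1]
cv2.imwrite("pics/ct.png",b)
b=cv2.resize(t["frame"][135:210,230:390],None,fx=5,fy=5,interpolation=3)[:,:,::-1]
cv2.imwrite("pics/cm.png",b)
b=cv2.resize(s["frame"][180:280,240:420],None,fx=4,fy=4,interpolation=3)[:,:,::-1]
cv2.imwrite("pics/csm.png",b)
E
```

```text
(no output)
```

View pics/cs.png

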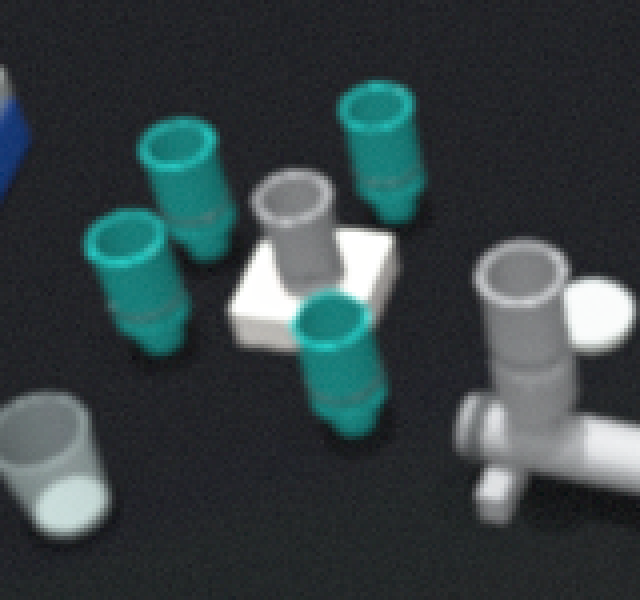

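View pics/ct.png

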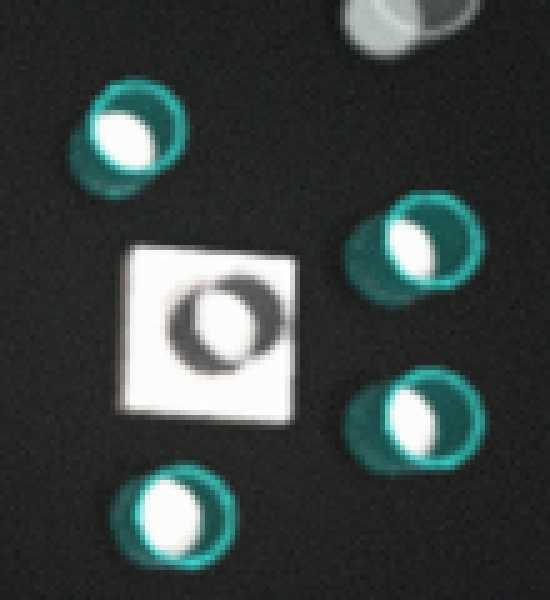

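View pics/cm.png

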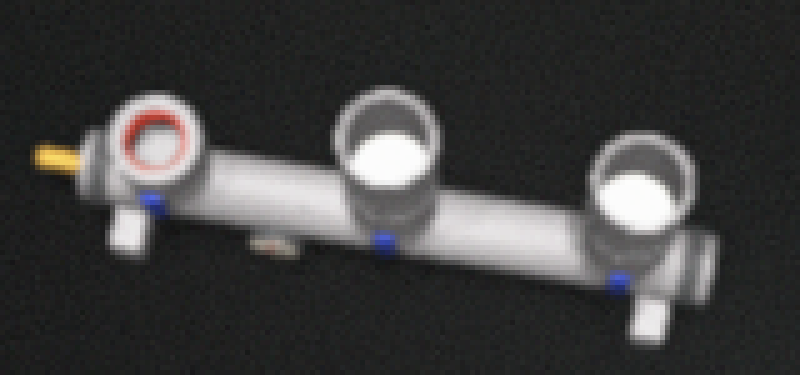

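View pics/csm.png

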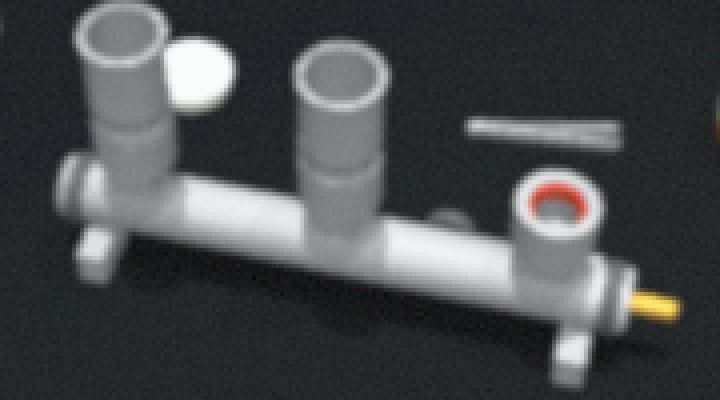

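The crops confirm it: a steel funnel in the white rack at the middle of four turquoise ones, and a free port with a red seal at the yellow-nozzle end of the manifold.

Run:
```python
from h import *
s=np.load("scene0.npz");t=np.load("top0.npz")
def T(x,y): return (x+.5)/5-.5+380,(y+.5)/5-.5+170
def M(x,y): return (x+.5)/5-.5+230,(y+.5)/5-.5+135
def S(x,y): return (x+.5)/4-.5+140,(y+.5)/4-.5+120
def N(x,y): return (x+.5)/4-.5+240,(y+.5)/4-.5+180
for n,a,b,z in [("funnel",T(240,321),S(293,197),116),("port",M(156,148),N(558,203),132),("st1",M(387,138),N(342,75),212),("st2",M(642,182),N(122,34),212),
 ("tqTL",T(139,126),S(333,317),110),("tqR1",T(436,240),S(127,237),110),("tqR2",T(436,417),S(179,143),110),("tqB",T(187,516),S(377,106),110)]:
    print(n,onz(t,*a,z).round(1),onz(s,*b,z).round(1))
for p in [(126,246),(297,259),(292,424),(120,410)]: print("rack",onz(t,*T(*p),36).round(1))
for n,u,v,z in [("box",350,237,16),("sol",198,223,155),("forc",264,226,5),("beak",465,167,85)]: print(n,onz(t,u,v,z).round())
```

```text
funnel [ 429.3 -292.9  116. ] [ 434.4 -296.2  116. ]
port [588.  198.1 132. ] [595.8 197.2 132. ]
st1 [581.4  60.2 212. ] [583.7  58.8 212. ]
st2 [568.6 -78.5 212. ] [571.9 -80.6 212. ]
tqTL [ 538.7 -232.4  110. ] [ 538.6 -232.1  110. ]
tqR1 [ 486.4 -404.4  110. ] [ 487.9 -403.9  110. ]
tqR2 [ 385.4 -405.7  110. ] [ 385.5 -405.4  110. ]
tqB [ 318.5 -268.5  110. ] [ 319.8 -269.3  110. ]
rack [ 480.9 -241.6   36. ]
rack [ 481.8 -345.3   36. ]
rack [ 381.9 -345.    36. ]
rack [ 381.3 -242.4   36. ]
box [414. -81.  16.]
sol [399. 347. 155.]
forc [426. 187.   5.]
beak [ 645. -405.   85.]
```

```bash
cat >> h.py <<'E'
def Rdown(jaw):  # tool x down, z (jaw axis) at world angle jaw
    z=np.array([np.cos(jaw),np.sin(jaw),0]);x=np.array([0,0,-1.]);return np.c_[x,np.cross(z,x),z]
def plan(o,pos,jaw):
    A=Rm(o["tcp_rot"]);d=A.T@(np.asarray(pos,float)-o["tool_pos"])/10
    w=R.from_matrix(A.T@Rdown(jaw)).as_rotvec();print("t cm",d.round(3),"w",w.round(4))
def jaw(o): 
    A=Rm(o["tcp_rot"]);return np.arctan2(A[1,2],A[0,2])
E
python3 - <<'E'
from plant import *; from h import *
o=get_obs();print(Rm(o["tcp_rot"]).round(3),jaw(o))
for j in (jaw(o),jaw(o)-.85,jaw(o)-np.pi/2): plan(o,[560,190,300],j)
c=capture("wrist");cv2.imwrite("pics/w0.png",c["frame"][:,:,::-1]);print(c["vertical_fov"],c["cx"],c["cy"],c["xyz"],Rm(c["rotation"]).round(2))
E
```

```text
[[-0.001 -0.925  0.379]
 [-0.001  0.379  0.925]
 [-1.     0.    -0.001]] 1.1820054596865992
t cm [-10.859 -44.625 -13.665] w [-0.     -0.0013 -0.0002]
t cm [-10.859 -44.625 -13.665] w [ 8.5e-01 -1.4e-03  3.0e-04]
t cm [-10.859 -44.625 -13.665] w [ 1.5708e+00 -1.2000e-03  9.0000e-04]
65.70646984690485 323.5285223823093 203.37373907625243 [133.68585449 513.23957751 384.02136811] [[ 0.38  0.89  0.24]
 [ 0.93 -0.37 -0.1 ]
 [-0.    0.26 -0.97]]
```

View pics/w0.png

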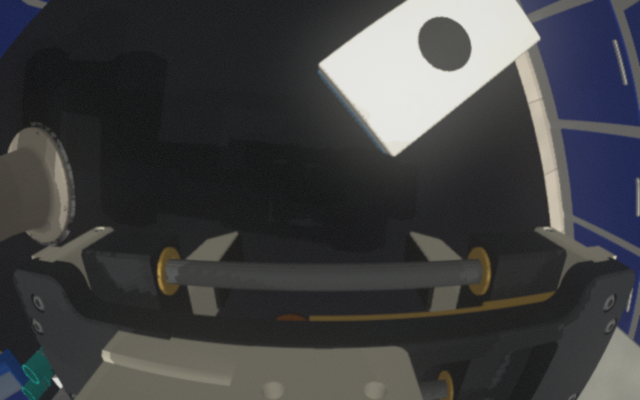

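Run:
```python
from plant import *; from h import *
o=get_obs()
plan(o,[490,190,290],1.571)
```

```text
t cm [ -9.848 -38.147 -16.32 ] w [-0.389  -0.0011 -0.0004]
```

```bash
python3 -m creep '[{"tx":-4,"ty":-2,"tz":-1},{"tx":-7,"ty":-5,"tz":-2.2},{"tx":-9.8,"ty":-9,"tz":-3.9,"wx":-0.1},{"tx":-9.8,"ty":-13,"tz":-5.5,"wx":-0.2},{"tx":-9.8,"ty":-17,"tz":-7.2,"wx":-0.3},{"tx":-9.8,"ty":-21,"tz":-9,"wx":-0.389},{"tx":-9.8,"ty":-25,"tz":-10.7,"wx":-0.389},{"tx":-9.8,"ty":-28.5,"tz":-12.3,"wx":-0.389}]'
python3 - <<'E'
from plant import *; from h import *
o=get_obs();plan(o,[490,190,290],1.571);print(o["joint_positions"])
E
```

```text
t cm [ -9.848 -38.147 -16.32 ] w [-0.389  -0.0011 -0.0004]
[ 1.03600680e+00  3.42546947e-01  1.52479698e+00  3.40934892e-05
  1.27541628e+00 -1.46001696e-01]validation failed for argument at $[0]...
```

```bash
python3 -m creep '[{"tx":-4,"ty":-2,"tz":-1,"wx":0,"wy":0,"wz":0,"gripper":-1}]'; python3 -m creep --help | head -20
```

```text
time: 0.23
tool_pos: [209.1, 468.7, 222.2]
tcp_rot: [2.866, 1.558, -2.232]
contact_force: [-0.3, 0.2, -0.8]
grip_width: 91.8invalid input: not JSON, or not a number
```

All keys are required.

```bash
python3 -m creep '[{"tx":-3,"ty":-3,"tz":-1.2,"wx":0,"wy":0,"wz":0,"gripper":-1},{"tx":-5.8,"ty":-7,"tz":-2.9,"wx":-0.1,"wy":0,"wz":0,"gripper":-1},{"tx":-5.8,"ty":-11,"tz":-4.5,"wx":-0.2,"wy":0,"wz":0,"gripper":-1},{"tx":-5.8,"ty":-15,"tz":-6.2,"wx":-0.3,"wy":0,"wz":0,"gripper":-1},{"tx":-5.8,"ty":-19,"tz":-8,"wx":-0.389,"wy":0,"wz":0,"gripper":-1},{"tx":-5.8,"ty":-23,"tz":-9.7,"wx":-0.389,"wy":0,"wz":0,"gripper":-1},{"tx":-5.8,"ty":-27,"tz":-11.3,"wx":-0.389,"wy":0,"wz":0,"gripper":-1},{"tx":-5.8,"ty":-27,"tz":-11.3,"wx":-0.389,"wy":0,"wz":0,"gripper":-1}]'
python3 - <<'E'
from plant import *; from h import *
o=get_obs();plan(o,[490,190,290],1.571);print(o["joint_positions"])
E
```

```text
time: 0.9
tool_pos: [421.9, 260.3, 286.0]
tcp_rot: [-2.739, 1.569, -1.171]
contact_force: [0.1, 0.2, 0.2]
grip_width: 91.7
t cm [-0.388 -6.829 -7.013] w [-0.0028 -0.0012  0.0005]
[ 3.99036005e-01  2.29703318e-01  1.42172867e+00 -1.32933272e-03
  1.49015923e+00 -1.16906829e+00]
```

```bash
python3 -m creep '[{"tx":-0.2,"ty":-2.8,"tz":-2.8,"wx":0,"wy":0,"wz":0,"gripper":-1},{"tx":-0.4,"ty":-5.6,"tz":-5.6,"wx":0,"wy":0,"wz":0,"gripper":-1},{"tx":-0.4,"ty":-6.8,"tz":-7,"wx":0,"wy":-0.001,"wz":0,"gripper":-1},{"tx":-0.4,"ty":-6.8,"tz":-7,"wx":0,"wy":-0.001,"wz":0,"gripper":-1},{"tx":-0.4,"ty":-6.8,"tz":-7,"wx":0,"wy":-0.001,"wz":0,"gripper":-1}]'
python3 - <<'E'
from plant import *; from h import *
o=get_obs();print(o["tool_pos"],Rm(o["tcp_rot"]).round(4)[2],jaw(o))
c=capture("wrist");cv2.imwrite("pics/w1.png",c["frame"][:,:,::-1]);np.savez("w1.npz",**c)
print(proj(c,[592,198,132],True))
E
```

```text
time: 1.32
tool_pos: [487.6, 192.9, 289.7]
tcp_rot: [0.933, 1.569, 2.502]
contact_force: [0.2, -0.4, -0.2]
grip_width: 91.6
[487.58368062 192.90101673 289.65011575] [-1.      0.0015  0.0011] 1.5686764748768953
[326.50243401 265.58288974]
```

View pics/w1.png

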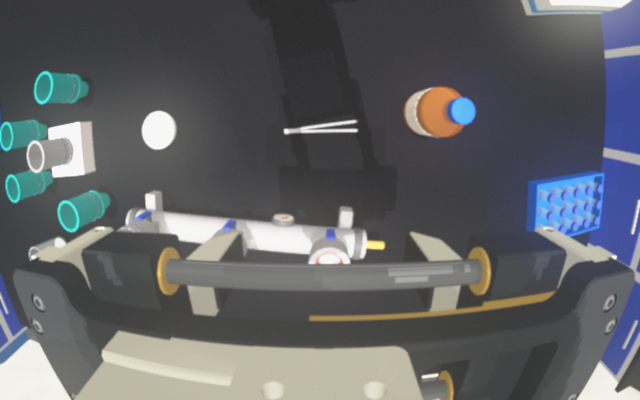

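The wrist camera looks back toward the base, and the gripper rail hides the port at (328,258). I'll move beyond it.

```bash
python3 -m creep '[{"tx":0,"ty":-4,"tz":0,"wx":0,"wy":0,"wz":0,"gripper":-1},{"tx":0,"ty":-8,"tz":0,"wx":0,"wy":0,"wz":0,"gripper":-1},{"tx":0,"ty":-12,"tz":0,"wx":0,"wy":0,"wz":0,"gripper":-1},{"tx":0,"ty":-16,"tz":0,"wx":0,"wy":0,"wz":0,"gripper":-1},{"tx":0,"ty":-18,"tz":0,"wx":0,"wy":0,"wz":0,"gripper":-1},{"tx":0,"ty":-18,"tz":0,"wx":0,"wy":0,"wz":0,"gripper":-1},{"tx":0,"ty":-18,"tz":0,"wx":0,"wy":0,"wz":0,"gripper":-1}]'
python3 - <<'E'
from plant import *; from h import *
o=get_obs();print(o["tool_pos"],Rm(o["tcp_rot"]).round(4)[2],jaw(o))
c=capture("wrist");cv2.imwrite("pics/w2.png",c["frame"][:,:,::-1]);np.savez("w2.npz",**c)
print(proj(c,[592,198,132],True),c["xyz"])
p=proj(c,[592,198,132],True).astype(int);print(p)
b=c["frame"][max(0,p[1]-50):p[1]+50,p[0]-60:p[0]+60];cv2.imwrite("pics/w2c.png",cv2.resize(b,None,fx=6,fy=6,interpolation=3)[:,:,::-1])
E
```

```text
time: 1.95
tool_pos: [667.1, 195.1, 288.6]
tcp_rot: [1.188, 1.568, 2.76]
contact_force: [-0.6, 0.3, -0.2]
grip_width: 91.8
[667.06859584 195.07831248 288.64906764] [-1.      0.0025  0.001 ] 1.5724147335267022
[324.83012532 118.27938339] [597.09212405 195.79785083 481.50497336]
[324 118]
```

View pics/w2.png

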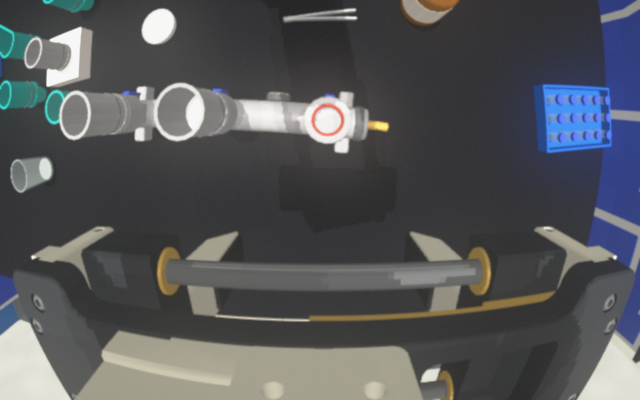

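View pics/w2c.png

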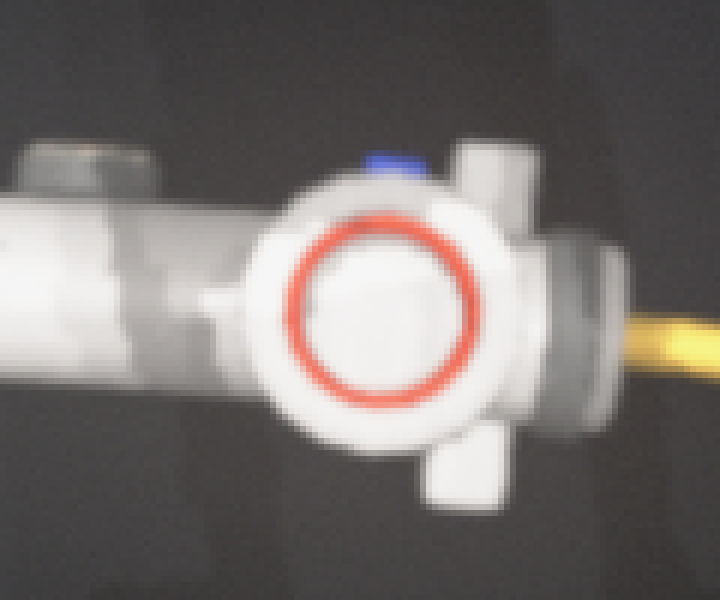

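Run:
```python
from h import *
c=np.load("w2.npz");f=c["frame"].astype(int)
m=((f[...,0]>f[...,1]+45)&(f[...,0]>f[...,2]+45));m[:, :290]=0;m[:,365:]=0;m[160:]=0;m[:80]=0
ys,xs=np.nonzero(m);print(len(xs),xs.min(),xs.max(),ys.min(),ys.max())
cn=max(cv2.findContours(m.astype(np.uint8),0,2)[0],key=len);e=cv2.fitEllipse(cn);print(e)
for z in(132,126): print(onz(c,*e[0],z,True), onz(c,(xs.min()+xs.max())/2,(ys.min()+ys.max())/2,z,True))
# head outline: bright
print(onz(c,378/6-.4+264,313/6-.4+68,132,True))
for n,u,v in (("mid",181,111),): print(onz(c,u,v,212,True))
print(c["z_map"][118,305],c["z_map"][118,350], c["z_map"][118,330])
```

```text
304 311 343 103 135
((327.31561279296875, 119.47871398925781), (32.041419982910156, 32.13022994995117), 144.70875549316406)
[593.34497235 200.77381771 132.        ] [592.80596548 200.42054109 132.        ]
[593.28064448 200.85924082 126.        ] [592.7323844  200.49989945 126.        ]
[593.67289808 199.97669823 132.        ]
[580.97682393  65.13832499 212.        ]
335.95172 337.59027 369.72897
```

The port in the wrist view is at (327,119), which puts it at about (593, 200.6). I'll view the funnel from the same relative pose.

```bash
python3 -m creep '[{"tx":0,"ty":1.2,"tz":-3.8,"wx":0,"wy":0,"wz":0,"gripper":-1},{"tx":0,"ty":2.4,"tz":-7.6,"wx":0,"wy":0,"wz":0,"gripper":-1},{"tx":0,"ty":3.6,"tz":-11.4,"wx":0,"wy":0,"wz":0,"gripper":-1},{"tx":0,"ty":4.8,"tz":-15.2,"wx":0,"wy":0,"wz":0,"gripper":-1},{"tx":0,"ty":6.1,"tz":-19,"wx":0,"wy":0,"wz":0,"gripper":-1},{"tx":0,"ty":7.4,"tz":-22.8,"wx":0,"wy":0,"wz":0,"gripper":-1},{"tx":0,"ty":8.7,"tz":-26.6,"wx":0,"wy":0,"wz":0,"gripper":-1},{"tx":0,"ty":10,"tz":-30.4,"wx":0,"wy":0,"wz":0,"gripper":-1}]'
python3 - <<'E'
from plant import *; from h import *
o=get_obs();plan(o,[505,-297,273],1.571);print(o["joint_positions"])
E
```

```text
time: 2.67
tool_pos: [565.3, -110.2, 291.5]
tcp_rot: [-1.252, 1.569, 0.321]
contact_force: [0.2, -1.3, 0.0]
grip_width: 91.9
t cm [  1.83    6.077 -18.664] w [0.0019 0.0007 0.002 ]
[-3.26393961e-01  3.86417316e-01  1.18664030e+00  1.25114334e-03
  1.56688068e+00 -1.89926468e+00]
```

```bash
python3 -m creep '[{"tx":0.3,"ty":1.2,"tz":-3.8,"wx":0,"wy":0,"wz":0,"gripper":-1},{"tx":0.8,"ty":2.5,"tz":-7.6,"wx":0,"wy":0,"wz":0,"gripper":-1},{"tx":1.3,"ty":3.7,"tz":-11.4,"wx":0,"wy":0,"wz":0,"gripper":-1},{"tx":1.7,"ty":5,"tz":-15.2,"wx":0,"wy":0,"wz":0,"gripper":-1},{"tx":1.7,"ty":6.1,"tz":-18.7,"wx":0,"wy":0,"wz":0.002,"gripper":-1},{"tx":1.7,"ty":6.1,"tz":-18.7,"wx":0,"wy":0,"wz":0.002,"gripper":-1},{"tx":1.7,"ty":6.1,"tz":-18.7,"wx":0,"wy":0,"wz":0.002,"gripper":-1}]'
python3 - <<'E'
from plant import *; from h import *
o=get_obs();print(o["tool_pos"],Rm(o["tcp_rot"]).round(4)[2],jaw(o))
c=capture("wrist");cv2.imwrite("pics/w3.png",c["frame"][:,:,::-1]);np.savez("w3.npz",**c)
p=proj(c,[431,-294,116],True).astype(int);print(p)
b=c["frame"][max(0,p[1]-50):p[1]+50,p[0]-60:p[0]+60];cv2.imwrite("pics/w3c.png",cv2.resize(b,None,fx=6,fy=6,interpolation=3)[:,:,::-1])
E
```

```text
time: 3.25
tool_pos: [505.3, -297.4, 273.7]
tcp_rot: [0.91, 1.569, 2.478]
contact_force: [0.4, 0.5, 0.4]
grip_width: 91.7
[ 505.28339278 -297.41165238  273.65962095] [-1.0e+00  1.1e-03  9.0e-04] 1.56872395253127
[325 118]
```

View pics/w3.png

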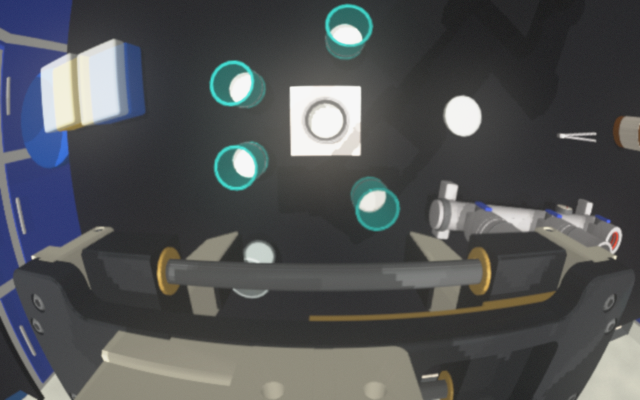

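View pics/w3c.png

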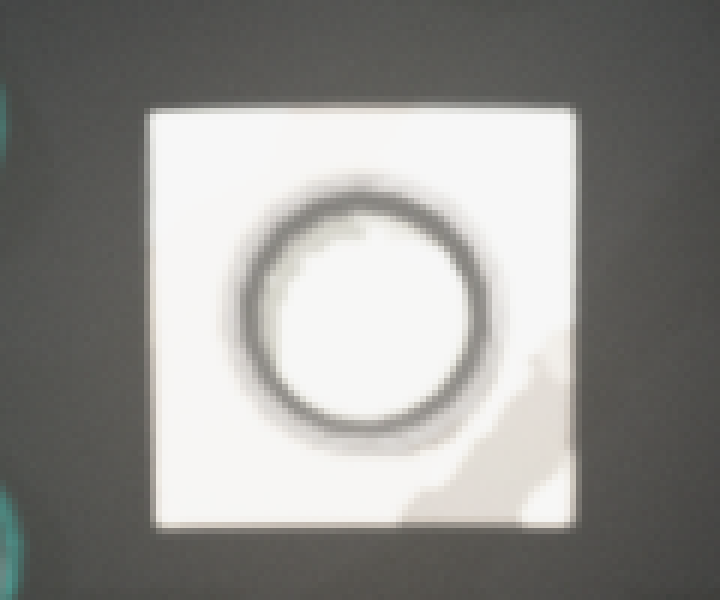

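Run:
```python
from plant import *; from h import *
c=np.load("w3.npz")
o=get_obs()
for v in (312,314,316):
  p=onz(c,363/6-.42+265,v/6-.42+68,116,True);print(p)
p=onz(c,363/6-.42+265,314/6-.42+68,116,True)
print("pt");plan(o,[p[0],p[1],150],1.571);plan(o,[p[0],p[1],76],1.571)
```

```text
[ 431.9257836 -293.9494881  116.       ]
[ 432.30296083 -293.95011765  116.        ]
[ 432.68013169 -293.95074584  116.        ]
pt
t cm [12.383  7.361  0.211] w [-0.0004  0.001  -0.0008]
t cm [19.783  7.355  0.204] w [-0.0004  0.001  -0.0008]
```

```bash
python3 -m creep '[{"tx":2,"ty":3.5,"tz":0.1,"wx":0,"wy":0.001,"wz":-0.001,"gripper":-1},{"tx":5,"ty":6.2,"tz":0.2,"wx":0,"wy":0.001,"wz":-0.001,"gripper":-1},{"tx":9,"ty":7.35,"tz":0.2,"wx":0,"wy":0.001,"wz":-0.001,"gripper":-1},{"tx":12,"ty":7.35,"tz":0.2,"wx":0,"wy":0.001,"wz":-0.001,"gripper":-1},{"tx":12.4,"ty":7.35,"tz":0.2,"wx":0,"wy":0.001,"wz":-0.001,"gripper":-1},{"tx":12.4,"ty":7.35,"tz":0.2,"wx":0,"wy":0.001,"wz":-0.001,"gripper":-1},{"tx":12.4,"ty":7.35,"tz":0.2,"wx":0,"wy":0.001,"wz":-0.001,"gripper":-1}]'
python3 - <<'E'
from plant import *; from h import *
o=get_obs();plan(o,[432.3,-294,76],1.571)
c=capture("wrist");cv2.imwrite("pics/w4.png",c["frame"][:,:,::-1])
E
```

```text
time: 3.88
tool_pos: [434.4, -294.8, 150.9]
tcp_rot: [-2.479, 1.569, -0.906]
contact_force: [-0.5, 1.3, 0.5]
grip_width: 92.0
t cm [7.493 0.218 0.097] w [ 0.002  -0.0018  0.0014]
```

View pics/w4.png

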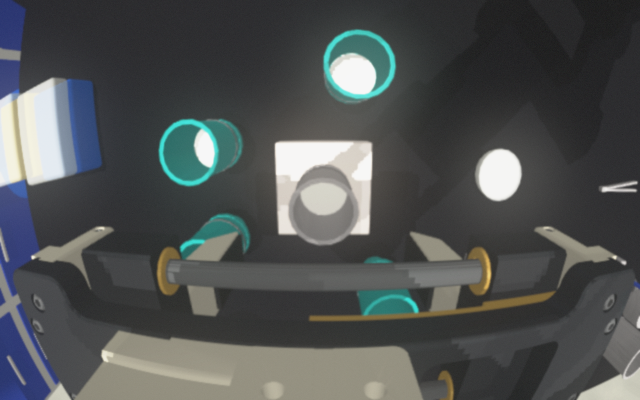

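Run:
```python
from plant import *; from h import *
c=capture("wrist");o=get_obs();A=Rm(o["tcp_rot"]);t=o["tool_pos"]
print(t)
for p in ([0,0,0],[0,0,46],[0,0,-46],[0,10,46],[0,-10,46],[0,10,-46]): print(p,proj(c,t+A@np.array(p,float),True))
for v in (212,214,216): print(onz(c,323,v,116,True))
```

```text
[ 434.54192854 -295.63086649  151.28460904]
[0, 0, 0] [321.26925619 230.44962529]
[0, 0, 46] [389.74685597 230.02423903]
[0, 0, -46] [252.9667226  229.99330755]
[0, 10, 46] [390.70508809 215.83240215]
[0, -10, 46] [388.72861996 243.76495278]
[0, 10, -46] [251.95847408 215.8220476 ]
[ 432.42012493 -294.59905316  116.        ]
[ 434.02841967 -294.59675766  116.        ]
[ 435.64313732 -294.59446432  116.        ]
```

```bash
python3 -m creep '[{"tx":2,"ty":0.1,"tz":0.1,"wx":0,"wy":0,"wz":0,"gripper":-1},{"tx":4.5,"ty":0.17,"tz":0.1,"wx":0,"wy":0,"wz":0,"gripper":-1},{"tx":6.5,"ty":0.17,"tz":0.1,"wx":0,"wy":0,"wz":0,"gripper":-1},{"tx":7.5,"ty":0.17,"tz":0.1,"wx":0,"wy":0,"wz":0,"gripper":-1},{"tx":7.5,"ty":0.17,"tz":0.1,"wx":0,"wy":0,"wz":0,"gripper":-1},{"tx":7.5,"ty":0.17,"tz":0.1,"wx":0,"wy":0,"wz":0,"gripper":-1}]'
python3 -m creep '[{"tx":0,"ty":0,"tz":0,"wx":0,"wy":0,"wz":0,"gripper":1},{"tx":0,"ty":0,"tz":0,"wx":0,"wy":0,"wz":0,"gripper":1},{"tx":0,"ty":0,"tz":0,"wx":0,"wy":0,"wz":0,"gripper":1},{"tx":0,"ty":0,"tz":0,"wx":0,"wy":0,"wz":0,"gripper":1},{"tx":0,"ty":0,"tz":0,"wx":0,"wy":0,"wz":0,"gripper":1},{"tx":0,"ty":0,"tz":0,"wx":0,"wy":0,"wz":0,"gripper":1}]'
python3 -m creep '[{"tx":0,"ty":0,"tz":0,"wx":0,"wy":0,"wz":0,"gripper":1},{"tx":0,"ty":0,"tz":0,"wx":0,"wy":0,"wz":0,"gripper":1},{"tx":0,"ty":0,"tz":0,"wx":0,"wy":0,"wz":0,"gripper":1},{"tx":0,"ty":0,"tz":0,"wx":0,"wy":0,"wz":0,"gripper":1},{"tx":0,"ty":0,"tz":0,"wx":0,"wy":0,"wz":0,"gripper":1},{"tx":0,"ty":0,"tz":0,"wx":0,"wy":0,"wz":0,"gripper":1}]'
```

```text
time: 4.48
tool_pos: [431.8, -294.7, 74.9]
tcp_rot: [-3.045, 1.57, -1.474]
contact_force: [0.8, -0.1, 0.7]
grip_width: 91.9
time: 4.98
tool_pos: [431.1, -294.3, 74.2]
tcp_rot: [1.897, 1.57, -2.815]
contact_force: [-0.5, 0.2, 0.3]
grip_width: 56.6
time: 5.48
tool_pos: [431.1, -294.4, 74.1]
tcp_rot: [2.05, 1.57, -2.662]
contact_force: [-1.0, -1.0, 2.4]
grip_width: 50.0
```

```bash
python3 -m creep '[{"tx":-0.8,"ty":0,"tz":0,"wx":0,"wy":0,"wz":0,"gripper":1},{"tx":-2.5,"ty":0,"tz":0,"wx":0,"wy":0,"wz":0,"gripper":1},{"tx":-5,"ty":0,"tz":0,"wx":0,"wy":0,"wz":0,"gripper":1},{"tx":-8,"ty":0,"tz":0,"wx":0,"wy":0,"wz":0,"gripper":1},{"tx":-10,"ty":0,"tz":0,"wx":0,"wy":0,"wz":0,"gripper":1},{"tx":-10,"ty":0,"tz":0,"wx":0,"wy":0,"wz":0,"gripper":1},{"tx":-10,"ty":0,"tz":0,"wx":0,"wy":0,"wz":0,"gripper":1}]'
python3 - <<'E'
from plant import *; from h import *
o=get_obs();print(o["tool_pos"],Rm(o["tcp_rot"]).round(4)[2],jaw(o),o["moment"],o["joint_positions"])
c=capture("wrist");cv2.imwrite("pics/w5.png",c["frame"][:,:,::-1]);np.savez("w5.npz",**c)
c=capture("scene");cv2.imwrite("pics/s5.png",cv2.resize(c["frame"][90:290,100:340],None,fx=3,fy=3,interpolation=3)[:,:,::-1]);np.savez("s5.npz",**c)
E
```

```text
time: 6.07
tool_pos: [431.2, -294.2, 174.5]
tcp_rot: [-2.925, 1.57, -1.354]
contact_force: [-0.2, -1.0, -2.6]
grip_width: 50.2
[ 431.24709011 -294.21726683  174.50304946] [-1.e+00 -2.e-04 -8.e-04] 1.5711121666802064 [0.00830853 0.01807978 0.02291673] [-7.45273171e-01  3.51038810e-01  1.56097347e+00 -4.84570325e-04
  1.22892594e+00 -2.31622310e+00]
```

View pics/w5.png

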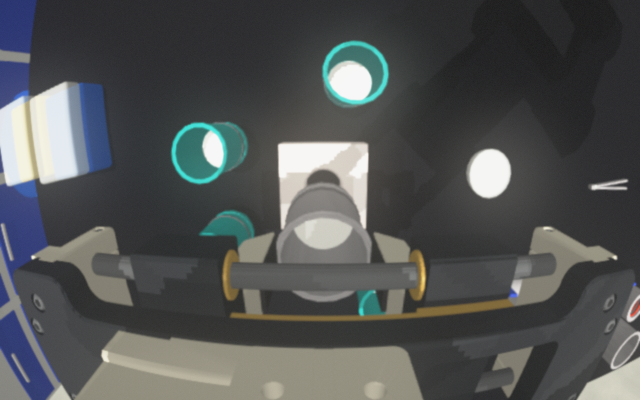

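View pics/s5.png

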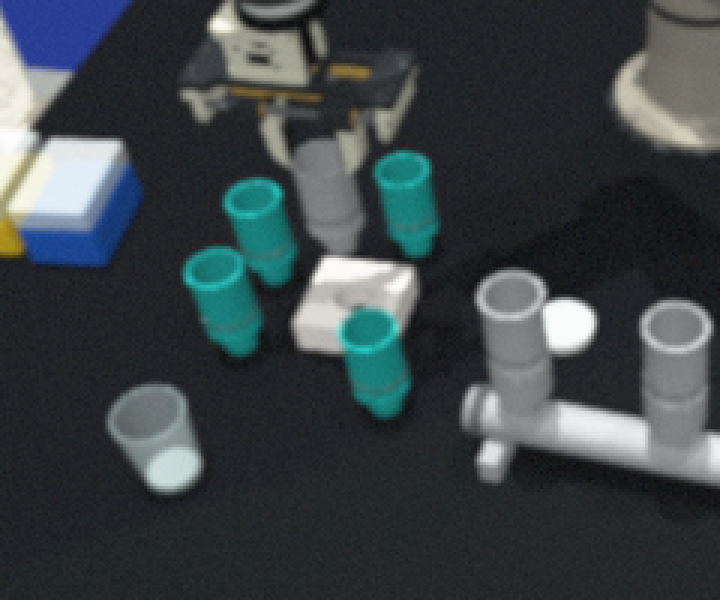

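The funnel is held upright between the turquoise neighbours, at crop (328,190), and the rack hole is empty. I'll carry it high to above the port.

```bash
python3 -m creep '[{"tx":-3,"ty":0,"tz":0,"wx":0,"wy":0,"wz":0,"gripper":1},{"tx":-6.5,"ty":0,"tz":0,"wx":0,"wy":0,"wz":0,"gripper":1},{"tx":-10,"ty":-0.3,"tz":1,"wx":0,"wy":0,"wz":0,"gripper":1},{"tx":-12.5,"ty":-1.2,"tz":3.5,"wx":0,"wy":0,"wz":0,"gripper":1},{"tx":-14,"ty":-2.3,"tz":7,"wx":0,"wy":0,"wz":0,"gripper":1},{"tx":-14,"ty":-3.5,"tz":10.6,"wx":0,"wy":0,"wz":0,"gripper":1},{"tx":-14,"ty":-4.7,"tz":14.3,"wx":0,"wy":0,"wz":0,"gripper":1},{"tx":-14,"ty":-5.9,"tz":18,"wx":0,"wy":0,"wz":0,"gripper":1}]'
python3 -m creep '[{"tx":0,"ty":-1.2,"tz":3.7,"wx":0,"wy":0,"wz":0,"gripper":1},{"tx":0,"ty":-2.4,"tz":7.4,"wx":0,"wy":0,"wz":0,"gripper":1},{"tx":0,"ty":-3.7,"tz":11.1,"wx":0,"wy":0,"wz":0,"gripper":1},{"tx":0,"ty":-4.9,"tz":14.8,"wx":0,"wy":0,"wz":0,"gripper":1},{"tx":0,"ty":-6.1,"tz":18.5,"wx":0,"wy":0,"wz":0,"gripper":1},{"tx":0,"ty":-7.3,"tz":22.2,"wx":0,"wy":0,"wz":0,"gripper":1},{"tx":0,"ty":-8.5,"tz":25.5,"wx":0,"wy":0,"wz":0,"gripper":1},{"tx":0,"ty":-9.5,"tz":28.5,"wx":0,"wy":0,"wz":0,"gripper":1}]'
python3 - <<'E'
from plant import *; from h import *
o=get_obs();plan(o,[592.5,198.3,310],1.571);print(o["joint_positions"])
E
```

```text
time: 6.83
tool_pos: [489.9, -112.5, 312.3]
tcp_rot: [1.236, 1.567, 2.806]
contact_force: [1.3, 0.4, -2.5]
grip_width: 50.0
time: 7.5
tool_pos: [584.9, 173.2, 311.2]
tcp_rot: [1.634, 1.566, -3.077]
contact_force: [1.0, -1.1, -2.4]
grip_width: 50.0
t cm [ 0.119 -0.764  2.513] w [ 0.001  -0.0003 -0.0052]
[ 1.61966253e-01  4.60052863e-01  1.02115696e+00  5.05670739e-04
  1.66553662e+00 -1.40996400e+00]
```

```bash
python3 -m creep '[{"tx":0,"ty":-0.5,"tz":1.6,"wx":0,"wy":0,"wz":0,"gripper":1},{"tx":1,"ty":-0.75,"tz":2.6,"wx":0,"wy":0,"wz":0,"gripper":1},{"tx":3,"ty":-0.75,"tz":2.6,"wx":0,"wy":0,"wz":0,"gripper":1},{"tx":5.5,"ty":-0.75,"tz":2.6,"wx":0,"wy":0,"wz":0,"gripper":1},{"tx":7.6,"ty":-0.75,"tz":2.6,"wx":0,"wy":0,"wz":0,"gripper":1},{"tx":7.6,"ty":-0.75,"tz":2.6,"wx":0,"wy":0,"wz":0,"gripper":1},{"tx":7.6,"ty":-0.75,"tz":2.6,"wx":0,"wy":0,"wz":0,"gripper":1}]'
python3 - <<'E'
from plant import *; from h import *
o=get_obs();print(o["tool_pos"],Rm(o["tcp_rot"]).round(4)[2],jaw(o),o["moment"])
c=capture("scene");np.savez("s6.npz",**c);cv2.imwrite("pics/s6.png",cv2.resize(c["frame"][150:290,300:460],None,fx=5,fy=5,interpolation=3)[:600,:,::-1])
c=capture("top");np.savez("t6.npz",**c);cv2.imwrite("pics/t6.png",cv2.resize(c["frame"][120:220,210:340],None,fx=5,fy=5,interpolation=3)[:,:,::-1])
c=capture("wrist");np.savez("w6.npz",**c);cv2.imwrite("pics/w6.png",c["frame"][:,:,::-1])
E
```

```text
time: 8.08
tool_pos: [591.5, 195.9, 235.6]
tcp_rot: [1.757, 1.565, -2.956]
contact_force: [-1.3, 0.4, -1.4]
grip_width: 50.1
[591.45036164 195.94659188 235.61094845] [-1.      0.0059 -0.0011] 1.5702765670995302 [0.03518487 0.01227927 0.01056075]
```

View pics/s6.png

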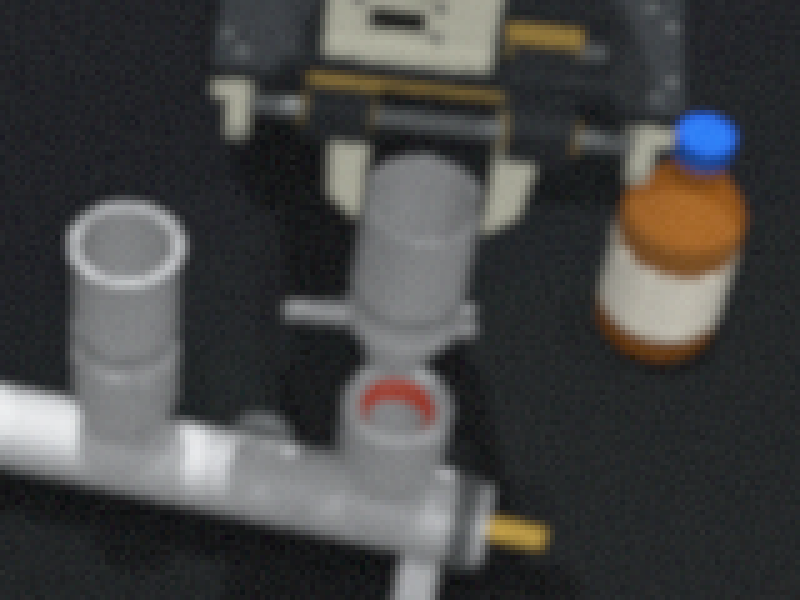

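View pics/t6.png

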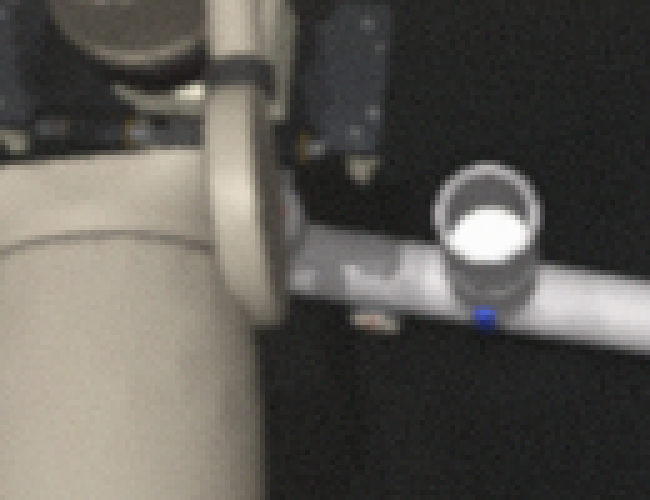

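View pics/w6.png

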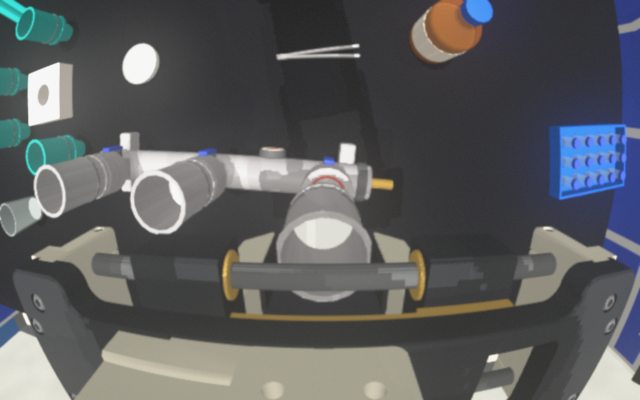

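Run:
```python
from h import *
c=np.load("w6.npz");cv2.imwrite("pics/w6c.png",cv2.resize(c["frame"][140:310,260:390],None,fx=4.6,fy=3.5,interpolation=3)[:,:,::-1])
s=np.load("s6.npz");cv2.imwrite("pics/s6c.png",cv2.resize(s["frame"][175:255,350:420],None,fx=8,fy=7.5,interpolation=3)[:,:,::-1])
for y in (195.9,199):
  for z in (278,206,198,168,132): print(y,z,proj(c,[592,y,z],True).round(1),proj(s,[592,y,z]).round(1))
```

```text
195.9 278 [320.4 253.6] [385.1 188.5]
195.9 206 [321.2 214.5] [381.8 209.6]
195.9 198 [321.2 211.5] [381.4 211.8]
195.9 168 [321.4 201.8] [380.2 219.9]
195.9 132 [321.6 192.5] [378.7 229.1]
199 278 [326.1 253.6] [386.5 188.6]
199 206 [325.2 214.5] [383.1 209.8]
199 198 [325.2 211.5] [382.8 212. ]
199 168 [324.9 201.8] [381.5 220.1]
199 132 [324.7 192.5] [380.  229.3]
```

View pics/w6c.png

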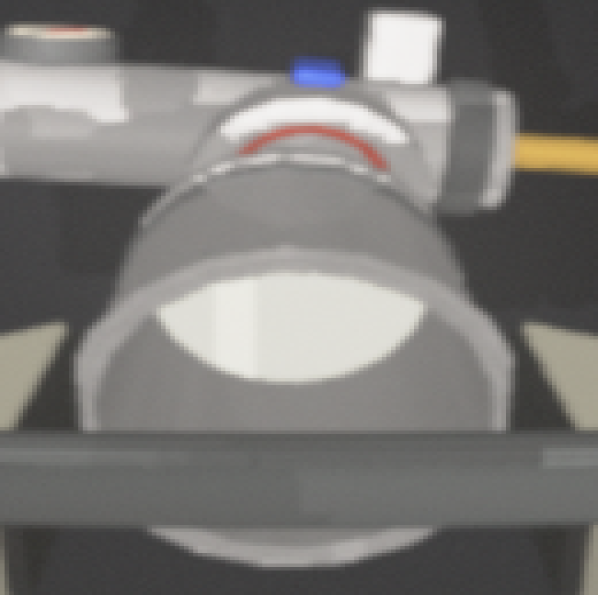

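View pics/s6c.png

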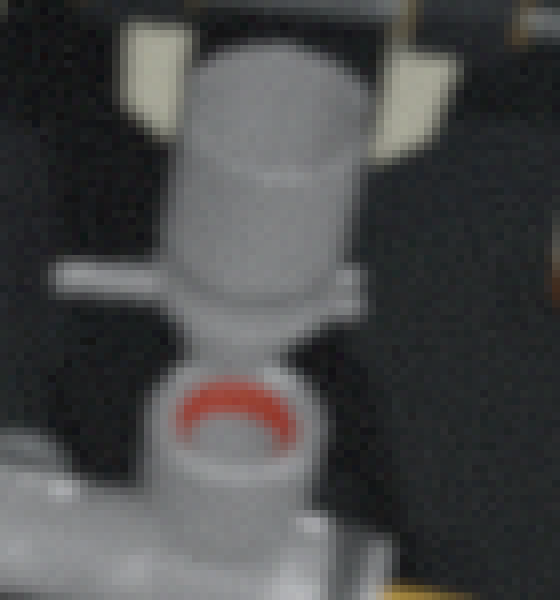

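Run:
```python
from h import *
c=np.load("w6.npz");s=np.load("s6.npz");z=277.6
V=lambda y:140+(y+.5)/3.5-.5
print("rim far/near",onz(c,323.5,V(567),z,True).round(1),onz(c,323.5,V(246),z,True).round(1))
print("collar edge top(z206) ",onz(c,324.8,V(158),197.6,True).round(1))
print("head",onz(c,327.5,V(97),132,True).round(1),"red",onz(c,328,V(125),130,True).round(1))
print("wall", onz(c,323.5,V(382),205,True).round(1))
S=lambda x,y:(350+(x+.5)/8-.5,175+(y+.5)/7.5-.5)
print("scene port rim front/back",onz(s,*S(237,480),132).round(1),onz(s,*S(237,362),132).round(1))
print("scene funnel rim front/back",onz(s,*S(277,180),z).round(1),onz(s,*S(277,45),z).round(1))
print("scene collar front low z",onz(s,*S(252,345),197.6).round(1))
m=s["z_map"]; 
for v,u in ((196,384),(204,383),(222,378),(238,379),(242,379)):
  f=foc(s);d=ray(s,u,v);print(u,v,(s["xyz"]+d*m[v,u]).round(1))
m=c["z_map"]
for v,u in ((186,324),(192,324),(200,324),(300,324),(302,324),(171,327),(168,327)):
  d=ray(c,u,v,True);Rz=Rm(c["rotation"])[:,2];print("w",u,v,(c["xyz"]+d*m[v,u]/(d@Rz)).round(1))
```

```text
rim far/near [623.4 197.6 277.6] [567.5 197.6 277.6]
collar edge top(z206)  [570.7 198.7 197.6]
head [566.8 201.7 132. ] red [575.1 202.2 130. ]
wall [620.8 197.7 205. ]
scene port rim front/back [621.2 199.2 132. ] [571.5 195.6 132. ]
scene funnel rim front/back [622.7 195.8 277.6] [566.8 192.2 277.6]
scene collar front low z [618.8 196.9 197.6]
384 196 [1266.9  164.1  963.2]
383 204 [619.  195.3 255.5]
378 222 [608.6 190.8 178.9]
379 238 [619.9 198.6 132.4]
379 242 [621.6 200.1 118.8]
w 324 186 [568.9 198.1 210.7]
w 324 192 [568.9 198.  230.1]
w 324 200 [568.3 197.9 253.9]
w 324 300 [620.1 197.9 280.8]
w 324 302 [8.059e+02 1.987e+02 2.000e-01]
w 327 171 [570.3 201.2 132.3]
w 327 168 [567.5 201.2 131.5]
```

```bash
python3 -m creep '[{"tx":0.5,"ty":0,"tz":0.31,"wx":0,"wy":0,"wz":-0.004,"gripper":1},{"tx":1.5,"ty":0,"tz":0.31,"wx":0,"wy":0,"wz":-0.004,"gripper":1},{"tx":2.5,"ty":0,"tz":0.31,"wx":0,"wy":0,"wz":-0.004,"gripper":1},{"tx":3,"ty":0,"tz":0.31,"wx":0,"wy":0,"wz":-0.004,"gripper":1},{"tx":3,"ty":0,"tz":0.31,"wx":0,"wy":0,"wz":-0.004,"gripper":1},{"tx":3,"ty":0,"tz":0.31,"wx":0,"wy":0,"wz":-0.004,"gripper":1}]'
python3 - <<'E'
from plant import *; from h import *
o=get_obs();print(o["tool_pos"],Rm(o["tcp_rot"]).round(4)[2],jaw(o),o["contact_force"],o["moment"])
c=capture("scene");np.savez("s7.npz",**c);cv2.imwrite("pics/s7c.png",cv2.resize(c["frame"][175:255,350:420],None,fx=8,fy=7.5,interpolation=3)[:,:,::-1])
o=get_obs();print(o["tool_pos"],Rm(o["tcp_rot"]).round(4)[2],jaw(o),o["contact_force"],o["moment"])
c=capture("wrist");cv2.imwrite("pics/w7c.png",cv2.resize(c["frame"][140:310,260:390],None,fx=4.6,fy=3.5,interpolation=3)[:,:,::-1])
E
```

```text
time: 8.73
tool_pos: [592.2, 199.8, 207.1]
tcp_rot: [-1.698, 1.569, -0.127]
contact_force: [0.2, 0.4, -2.1]
grip_width: 49.6
[592.24570189 199.83459146 207.13812058] [-1.0e+00 -1.8e-03 -2.0e-04] 1.5710537328039285 [ 0.19446752  0.35213227 -2.08581625] [ 0.04903869  0.00639493 -0.02899672]
[592.56622742 199.89847529 207.76603698] [-1.     -0.0029  0.    ] 1.57099577529973 [-1.10639404 -0.57182299 -2.97053236] [0.09332688 0.00581562 0.01190458]
```

View pics/s7c.png

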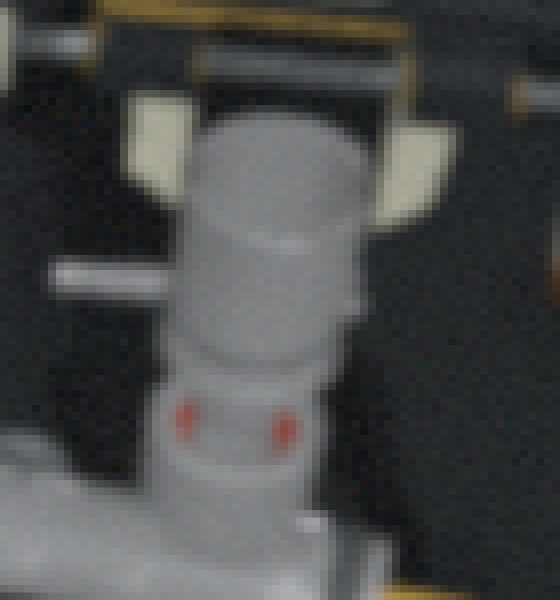

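View pics/w7c.png

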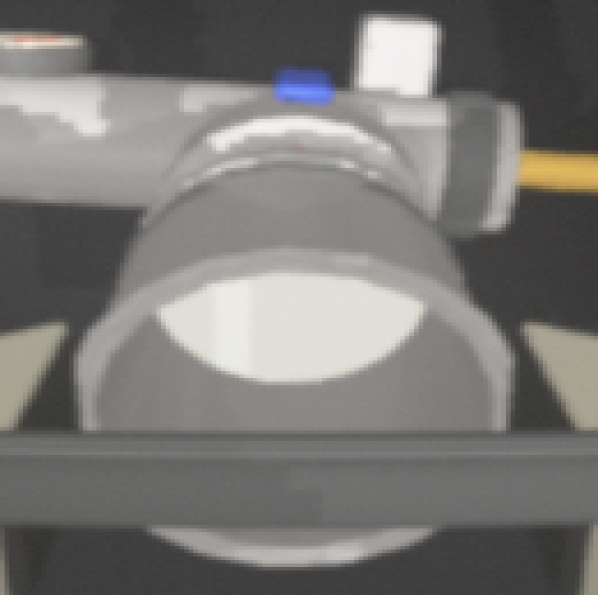

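The spigot sits centred between the red seal patches (crop 178–200 and 273–298). Now I'll feel down.

```bash
python3 -m creep '[{"tx":0.4,"ty":0,"tz":0,"wx":0,"wy":0,"wz":0.002,"gripper":1},{"tx":0.8,"ty":0,"tz":0,"wx":0,"wy":0,"wz":0.002,"gripper":1},{"tx":1.0,"ty":0,"tz":0,"wx":0,"wy":0,"wz":0.002,"gripper":1},{"tx":1.0,"ty":0,"tz":0,"wx":0,"wy":0,"wz":0.002,"gripper":1}]'
python3 -m creep '[{"tx":0.2,"ty":0,"tz":0,"wx":0,"wy":0,"wz":0,"gripper":1},{"tx":0.4,"ty":0,"tz":0,"wx":0,"wy":0,"wz":0,"gripper":1},{"tx":0.4,"ty":0,"tz":0,"wx":0,"wy":0,"wz":0,"gripper":1}]'
python3 -m creep '[{"tx":0.15,"ty":0,"tz":0,"wx":0,"wy":0,"wz":0,"gripper":1},{"tx":0.3,"ty":0,"tz":0,"wx":0,"wy":0,"wz":0,"gripper":1},{"tx":0.3,"ty":0,"tz":0,"wx":0,"wy":0,"wz":0,"gripper":1}]'
python3 -c "
from plant import *;o=get_obs();print(o['moment'],o['contact_force'])"
```

```text
time: 9.17
tool_pos: [592.2, 199.8, 197.0]
tcp_rot: [2.166, 1.57, -2.546]
contact_force: [-0.4, -0.1, -2.4]
grip_width: 49.9
time: 9.42
tool_pos: [592.4, 199.9, 193.4]
tcp_rot: [-1.664, 1.57, -0.093]
contact_force: [0.2, -0.2, -2.1]
grip_width: 50.0
time: 9.67
tool_pos: [592.5, 200.0, 190.5]
tcp_rot: [-1.288, 1.57, 0.283]
contact_force: [-0.7, 0.3, -2.5]
grip_width: 50.0
[ 0.0952367  -0.01643657  0.00819506] [-0.71284323  0.33771091 -2.47316993]
```

```bash
python3 -m creep '[{"tx":0.05,"ty":0,"tz":0,"wx":0.12,"wy":0,"wz":0,"gripper":1},{"tx":0.1,"ty":0,"tz":0,"wx":0.24,"wy":0,"wz":0,"gripper":1},{"tx":0.15,"ty":0,"tz":0,"wx":0.36,"wy":0,"wz":0,"gripper":1},{"tx":0.2,"ty":0,"tz":0,"wx":0.48,"wy":0,"wz":0,"gripper":1}]'
python3 -m creep '[{"tx":0.05,"ty":0,"tz":0,"wx":-0.12,"wy":0,"wz":0,"gripper":1},{"tx":0.1,"ty":0,"tz":0,"wx":-0.24,"wy":0,"wz":0,"gripper":1},{"tx":0.15,"ty":0,"tz":0,"wx":-0.36,"wy":0,"wz":0,"gripper":1},{"tx":0.2,"ty":0,"tz":0,"wx":-0.48,"wy":0,"wz":0,"gripper":1}]'
python3 -c "
from plant import *;o=get_obs();print(o['moment'],o['contact_force'],o['tool_pos'])"
```

```text
time: 10.0
tool_pos: [593.0, 200.5, 189.1]
tcp_rot: [-0.625, 1.568, 0.46]
contact_force: [0.9, 2.6, -1.5]
grip_width: 49.9
time: 10.33
tool_pos: [592.7, 200.2, 187.2]
tcp_rot: [-1.187, 1.569, 0.39]
contact_force: [0.8, -0.4, -0.0]
grip_width: 50.0
[ 0.10646487  0.03823202 -0.11088975] [ 0.84860628 -0.35256844 -0.01076377] [592.74597183 200.22188722 187.19905051]
```

```bash
python3 -m creep '[{"tx":0.04,"ty":0,"tz":0,"wx":-0.12,"wy":0,"wz":0,"gripper":1},{"tx":0.08,"ty":0,"tz":0,"wx":-0.24,"wy":0,"wz":0,"gripper":1},{"tx":0.12,"ty":0,"tz":0,"wx":-0.36,"wy":0,"wz":0,"gripper":1},{"tx":0.16,"ty":0,"tz":0,"wx":-0.48,"wy":0,"wz":0,"gripper":1}]'
python3 -c "
from plant import *;o=get_obs();print(o['moment'],o['contact_force'],o['tool_pos'])"
python3 -m creep '[{"tx":0.04,"ty":0,"tz":0,"wx":0.12,"wy":0,"wz":0,"gripper":1},{"tx":0.08,"ty":0,"tz":0,"wx":0.24,"wy":0,"wz":0,"gripper":1},{"tx":0.12,"ty":0,"tz":0,"wx":0.36,"wy":0,"wz":0,"gripper":1},{"tx":0.16,"ty":0,"tz":0,"wx":0.48,"wy":0,"wz":0,"gripper":1}]'
python3 -c "
from plant import *;o=get_obs();print(o['moment'],o['contact_force'],o['tool_pos'])"
```

```text
time: 10.67
tool_pos: [592.8, 199.8, 185.7]
tcp_rot: [-2.063, 1.569, -0.006]
contact_force: [0.0, -1.5, 0.1]
grip_width: 50.2
[-0.13942302  0.05687856 -0.26108474] [ 0.01759587 -1.45164162  0.10414406] [592.76115902 199.81118037 185.65756992]
time: 11.0
tool_pos: [592.8, 200.4, 184.3]
tcp_rot: [-1.11, 1.568, 0.455]
contact_force: [-0.3, 2.0, 0.8]
grip_width: 50.5
[0.18037214 0.11772904 0.20694533] [-0.32417776  2.00598016  0.7625565 ] [592.83235453 200.44903492 184.34682814]
```

```bash
python3 -m creep '[{"tx":0.05,"ty":0,"tz":0,"wx":-0.12,"wy":0,"wz":0,"gripper":1},{"tx":0.1,"ty":0,"tz":0,"wx":-0.24,"wy":0,"wz":0,"gripper":1},{"tx":0.15,"ty":0,"tz":0,"wx":-0.36,"wy":0,"wz":0,"gripper":1},{"tx":0.2,"ty":0,"tz":0,"wx":-0.48,"wy":0,"wz":0,"gripper":1},{"tx":0.25,"ty":0,"tz":0,"wx":-0.6,"wy":0,"wz":0,"gripper":1},{"tx":0.3,"ty":0,"tz":0,"wx":-0.72,"wy":0,"wz":0,"gripper":1}]'
python3 -c "
from plant import *;o=get_obs();print(o['moment'],o['contact_force'],o['tool_pos'])"
python3 -m creep '[{"tx":0.05,"ty":0,"tz":0,"wx":0.12,"wy":0,"wz":0,"gripper":1},{"tx":0.1,"ty":0,"tz":0,"wx":0.24,"wy":0,"wz":0,"gripper":1},{"tx":0.15,"ty":0,"tz":0,"wx":0.36,"wy":0,"wz":0,"gripper":1},{"tx":0.2,"ty":0,"tz":0,"wx":0.48,"wy":0,"wz":0,"gripper":1},{"tx":0.25,"ty":0,"tz":0,"wx":0.6,"wy":0,"wz":0,"gripper":1},{"tx":0.3,"ty":0,"tz":0,"wx":0.72,"wy":0,"wz":0,"gripper":1}]'
python3 -c "
from plant import *;o=get_obs();print(o['moment'],o['contact_force'],o['tool_pos'])"
```

```text
time: 11.5
tool_pos: [593.3, 199.9, 182.3]
tcp_rot: [-2.16, 1.567, 0.137]
contact_force: [-1.0, 0.1, 6.1]
grip_width: 50.3
[-0.06567982  0.32727154 -0.31561477] [-0.97385054  0.07347837  6.1350083 ] [593.3332991 199.8965126 182.3309271]
time: 12.0
tool_pos: [593.4, 200.3, 179.6]
tcp_rot: [-1.328, 1.566, 0.237]
contact_force: [-0.8, 1.4, 5.5]
grip_width: 50.3
[0.43240994 0.14128362 0.22656915] [-0.8105825   1.41367009  5.4544207 ] [593.40064374 200.33537975 179.57269435]
```

```bash
python3 -m creep '[{"tx":0.04,"ty":0,"tz":0,"wx":-0.12,"wy":0,"wz":0,"gripper":1},{"tx":0.08,"ty":0,"tz":0,"wx":-0.24,"wy":0,"wz":0,"gripper":1},{"tx":0.12,"ty":0,"tz":0,"wx":-0.36,"wy":0,"wz":0,"gripper":1},{"tx":0.16,"ty":0,"tz":0,"wx":-0.48,"wy":0,"wz":0,"gripper":1},{"tx":0.2,"ty":0,"tz":0,"wx":-0.6,"wy":0,"wz":0,"gripper":1},{"tx":0.24,"ty":0,"tz":0,"wx":-0.72,"wy":0,"wz":0,"gripper":1}]'
python3 -c "
from plant import *;o=get_obs();print(o['moment'],o['contact_force'],o['tool_pos'])"
python3 -m creep '[{"tx":0.04,"ty":0,"tz":0,"wx":0.12,"wy":0,"wz":0,"gripper":1},{"tx":0.08,"ty":0,"tz":0,"wx":0.24,"wy":0,"wz":0,"gripper":1},{"tx":0.12,"ty":0,"tz":0,"wx":0.36,"wy":0,"wz":0,"gripper":1},{"tx":0.16,"ty":0,"tz":0,"wx":0.48,"wy":0,"wz":0,"gripper":1},{"tx":0.2,"ty":0,"tz":0,"wx":0.6,"wy":0,"wz":0,"gripper":1},{"tx":0.24,"ty":0,"tz":0,"wx":0.72,"wy":0,"wz":0,"gripper":1}]'
python3 - <<'E'
from plant import *; from h import *
o=get_obs();print(o["tool_pos"],Rm(o["tcp_rot"]).round(4)[2],jaw(o),o["contact_force"],o["moment"])
c=capture("scene");np.savez("s8.npz",**c);cv2.imwrite("pics/s8c.png",cv2.resize(c["frame"][175:255,350:420],None,fx=8,fy=7.5,interpolation=3)[:,:,::-1])
c=capture("wrist");cv2.imwrite("pics/w8c.png",cv2.resize(c["frame"][140:310,260:390],None,fx=4.6,fy=3.5,interpolation=3)[:,:,::-1])
E
```

```text
time: 12.5
tool_pos: [593.2, 200.0, 176.7]
tcp_rot: [-2.126, 1.567, 0.171]
contact_force: [-0.8, -0.2, 5.4]
grip_width: 49.7
[-0.09418303  0.18930325 -0.17149026] [-0.77128357 -0.23972437  5.36340739] [593.17811846 199.99582991 176.72141644]
time: 13.0
tool_pos: [593.3, 200.2, 174.3]
tcp_rot: [-1.4, 1.567, 0.166]
contact_force: [-0.5, -0.2, 4.1]
grip_width: 50.2
[593.27245412 200.16469178 174.32175151] [-1.0e+00 -3.8e-03  7.0e-04] 1.5657799731640654 [-0.52292059 -0.20789885  4.07195494] [0.30307369 0.12380276 0.30722045]
```

View pics/s8c.png

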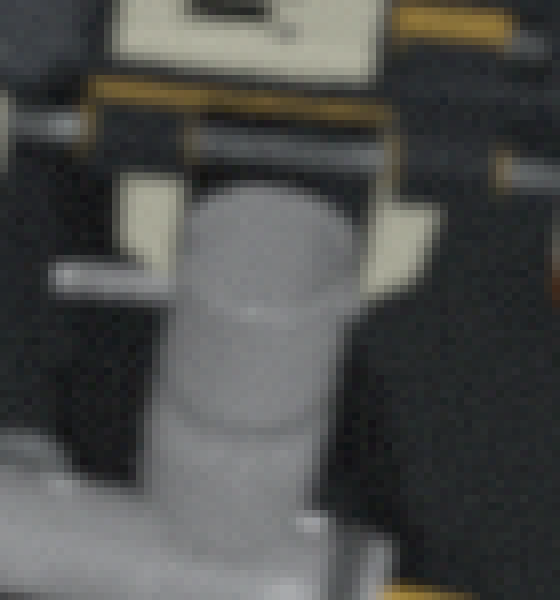

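View pics/w8c.png

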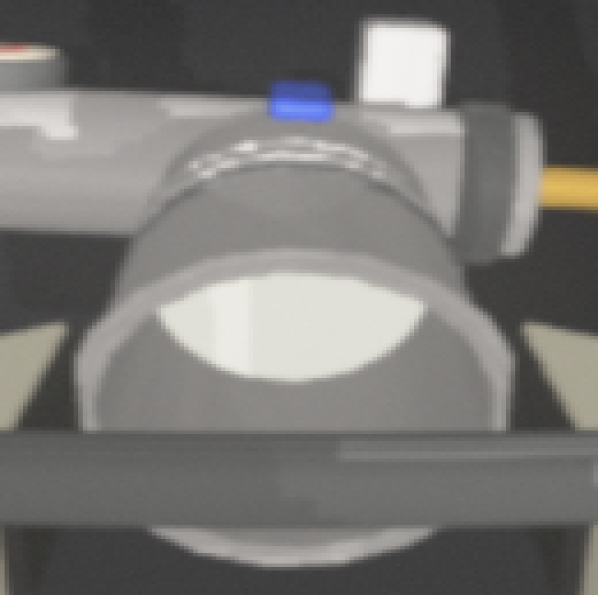

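Sinking steadily at about 7 N with no lateral load; roughly 4 mm to go.

```bash
python3 -m creep '[{"tx":0.04,"ty":0,"tz":0,"wx":-0.12,"wy":0,"wz":0,"gripper":1},{"tx":0.08,"ty":0,"tz":0,"wx":-0.24,"wy":0,"wz":0,"gripper":1},{"tx":0.12,"ty":0,"tz":0,"wx":-0.36,"wy":0,"wz":0,"gripper":1},{"tx":0.16,"ty":0,"tz":0,"wx":-0.48,"wy":0,"wz":0,"gripper":1},{"tx":0.2,"ty":0,"tz":0,"wx":-0.6,"wy":0,"wz":0,"gripper":1},{"tx":0.24,"ty":0,"tz":0,"wx":-0.72,"wy":0,"wz":0,"gripper":1}]'
python3 -m creep '[{"tx":0.03,"ty":0,"tz":0,"wx":0.12,"wy":0,"wz":0,"gripper":1},{"tx":0.06,"ty":0,"tz":0,"wx":0.24,"wy":0,"wz":0,"gripper":1},{"tx":0.09,"ty":0,"tz":0,"wx":0.36,"wy":0,"wz":0,"gripper":1},{"tx":0.12,"ty":0,"tz":0,"wx":0.48,"wy":0,"wz":0,"gripper":1}]'
```

```text
time: 13.6
tool_pos: [593.4, 199.8, 172.0]
tcp_rot: [-2.213, 1.567, 0.088]
contact_force: [-0.0, -0.7, 6.5]
grip_width: 50.3
time: 13.93
tool_pos: [593.3, 200.0, 170.7]
tcp_rot: [-1.694, 1.567, 0.116]
contact_force: [-1.4, 2.0, 6.2]
grip_width: 50.1
```

```bash
python3 -m creep '[{"tx":0.03,"ty":0,"tz":0,"wx":0.12,"wy":0,"wz":0,"gripper":1},{"tx":0.06,"ty":0,"tz":0,"wx":0.24,"wy":0,"wz":0,"gripper":1},{"tx":0.06,"ty":0,"tz":0,"wx":0.12,"wy":0,"wz":0,"gripper":1},{"tx":0.08,"ty":0,"tz":0,"wx":0,"wy":0,"wz":0,"gripper":1},{"tx":0.1,"ty":0,"tz":0,"wx":-0.12,"wy":0,"wz":0,"gripper":1}]'
python3 -m creep '[{"tx":0.03,"ty":0,"tz":0,"wx":-0.12,"wy":0,"wz":0,"gripper":1},{"tx":0.05,"ty":0,"tz":0,"wx":-0.24,"wy":0,"wz":0,"gripper":1},{"tx":0.07,"ty":0,"tz":0,"wx":-0.36,"wy":0,"wz":0,"gripper":1},{"tx":0.07,"ty":0,"tz":0,"wx":-0.48,"wy":0,"wz":0,"gripper":1}]'
```

```text
time: 14.35
tool_pos: [593.7, 199.7, 170.0]
tcp_rot: [-1.874, 1.566, 0.066]
contact_force: [-0.9, -0.4, 8.3]
grip_width: 50.2
time: 14.68
tool_pos: [594.0, 199.5, 170.1]
tcp_rot: [-2.366, 1.565, 0.054]
contact_force: [-0.4, -2.1, 10.9]
grip_width: 50.4
```

The TCP has stopped at 170.0 while the force rises, so the collar is on the rim. I'll keep turning under press so the seal creeps back.

```bash
python3 -m creep '[{"tx":0.02,"ty":0,"tz":0,"wx":0.12,"wy":0,"wz":0,"gripper":1},{"tx":0.02,"ty":0,"tz":0,"wx":0.24,"wy":0,"wz":0,"gripper":1},{"tx":0.02,"ty":0,"tz":0,"wx":0.36,"wy":0,"wz":0,"gripper":1},{"tx":0.02,"ty":0,"tz":0,"wx":0.48,"wy":0,"wz":0,"gripper":1},{"tx":0.02,"ty":0,"tz":0,"wx":0.6,"wy":0,"wz":0,"gripper":1},{"tx":0.02,"ty":0,"tz":0,"wx":0.72,"wy":0,"wz":0,"gripper":1},{"tx":0.02,"ty":0,"tz":0,"wx":0.84,"wy":0,"wz":0,"gripper":1},{"tx":0.02,"ty":0,"tz":0,"wx":0.96,"wy":0,"wz":0,"gripper":1}]'
python3 - <<'E'
from plant import *; from h import *
o=get_obs();print(o["tool_pos"],Rm(o["tcp_rot"]).round(4)[2],jaw(o),o["contact_force"],o["moment"],o["joint_positions"])
E
python3 -m creep '[{"tx":0.02,"ty":0,"tz":0,"wx":-0.12,"wy":0,"wz":0,"gripper":1},{"tx":0.02,"ty":0,"tz":0,"wx":-0.24,"wy":0,"wz":0,"gripper":1},{"tx":0.02,"ty":0,"tz":0,"wx":-0.36,"wy":0,"wz":0,"gripper":1},{"tx":0.02,"ty":0,"tz":0,"wx":-0.48,"wy":0,"wz":0,"gripper":1},{"tx":0.02,"ty":0,"tz":0,"wx":-0.6,"wy":0,"wz":0,"gripper":1},{"tx":0.02,"ty":0,"tz":0,"wx":-0.72,"wy":0,"wz":0,"gripper":1},{"tx":0.02,"ty":0,"tz":0,"wx":-0.84,"wy":0,"wz":0,"gripper":1},{"tx":0.02,"ty":0,"tz":0,"wx":-0.96,"wy":0,"wz":0,"gripper":1}]'
python3 - <<'E'
from plant import *; from h import *
o=get_obs();print(o["tool_pos"],Rm(o["tcp_rot"]).round(4)[2],jaw(o),o["contact_force"],o["moment"],o["joint_positions"])
c=capture("scene");np.savez("s9.npz",**c);cv2.imwrite("pics/s9c.png",cv2.resize(c["frame"][185:255,300:420],None,fx=6.5,fy=6.5,interpolation=3)[:,:,::-1])
E
```

```text
time: 15.35
tool_pos: [593.1, 200.6, 169.9]
tcp_rot: [-1.116, 1.566, 0.335]
contact_force: [-3.5, 0.6, 10.3]
grip_width: 50.1
[593.13001216 200.64014952 169.85107754] [-1.     -0.0042  0.0021] 1.4506873020829603 [-3.49502126  0.5959721  10.34326831] [0.40691175 0.54287552 0.44517149] [ 2.03521022e-01  5.42784041e-01  1.26303625e+00  6.31085683e-04
  1.33111887e+00 -1.24731032e+00]
time: 16.02
tool_pos: [594.2, 199.4, 170.0]
tcp_rot: [-2.361, 1.564, 0.059]
contact_force: [-0.0, -2.4, 11.7]
grip_width: 49.8
[594.23079563 199.44847664 169.98858456] [-1.     -0.0046 -0.0046] 2.419986952679832 [-0.01404495 -2.35145427 11.67268465] [-0.16855739  0.34165629 -0.39999033] [ 2.02159900e-01  5.42892342e-01  1.26247515e+00 -9.52214631e-04
  1.32979538e+00 -2.21761331e+00]
```

View pics/s9c.png

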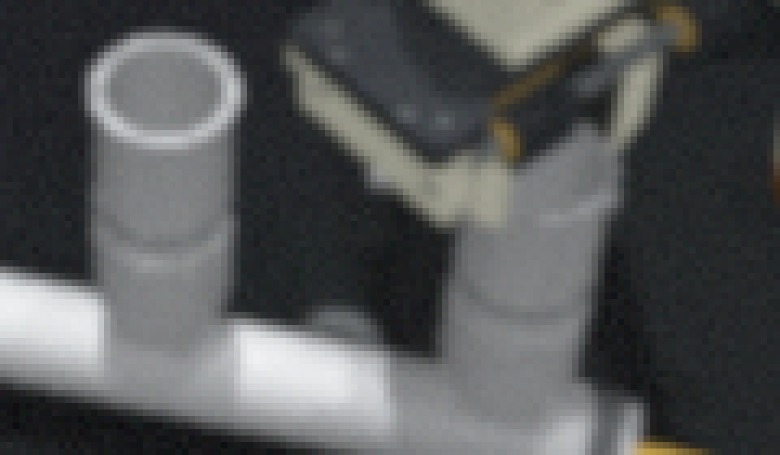

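```bash
python3 -m creep '[{"tx":0.02,"ty":0,"tz":0,"wx":0.12,"wy":0,"wz":0,"gripper":1},{"tx":0.02,"ty":0,"tz":0,"wx":0.24,"wy":0,"wz":0,"gripper":1},{"tx":0.02,"ty":0,"tz":0,"wx":0.36,"wy":0,"wz":0,"gripper":1},{"tx":0.02,"ty":0,"tz":0,"wx":0.48,"wy":0,"wz":0,"gripper":1},{"tx":0.02,"ty":0,"tz":0,"wx":0.6,"wy":0,"wz":0,"gripper":1},{"tx":0.02,"ty":0,"tz":0,"wx":0.72,"wy":0,"wz":0,"gripper":1},{"tx":0.02,"ty":0,"tz":0,"wx":0.84,"wy":0,"wz":0,"gripper":1},{"tx":0.02,"ty":0,"tz":0,"wx":0.96,"wy":0,"wz":0,"gripper":1}]'
python3 -m creep '[{"tx":0,"ty":0,"tz":0,"wx":-0.12,"wy":0,"wz":0,"gripper":1},{"tx":0,"ty":0,"tz":0,"wx":-0.24,"wy":0,"wz":0,"gripper":1},{"tx":0,"ty":0,"tz":0,"wx":-0.36,"wy":0,"wz":0,"gripper":1},{"tx":-0.05,"ty":0,"tz":0,"wx":-0.3,"wy":0,"wz":0,"gripper":1},{"tx":-0.1,"ty":0,"tz":0,"wx":-0.2,"wy":0,"wz":0,"gripper":1},{"tx":-0.15,"ty":0,"tz":0,"wx":-0.12,"wy":0,"wz":0,"gripper":1}]'
python3 -c "
from plant import *;from h import *;o=get_obs();print(o['moment'],o['contact_force'],o['tool_pos'],jaw(o))"
```

```text
time: 16.73
tool_pos: [593.3, 200.6, 169.8]
tcp_rot: [-1.13, 1.566, 0.32]
contact_force: [-2.7, 1.8, 12.8]
grip_width: 50.2
time: 17.23
tool_pos: [592.8, 200.3, 169.9]
tcp_rot: [-1.24, 1.568, 0.332]
contact_force: [-1.3, 1.3, 3.6]
grip_width: 50.2
[0.26990007 0.24708024 0.24811303] [-1.25829684  1.30812941  3.6180557 ] [592.83011495 200.32027774 169.91178452] 1.5715392508213688
```

```bash
python3 -m creep '[{"tx":0,"ty":0,"tz":0,"wx":0,"wy":0,"wz":0,"gripper":-1},{"tx":0,"ty":0,"tz":0,"wx":0,"wy":0,"wz":0,"gripper":-1},{"tx":0,"ty":0,"tz":0,"wx":0,"wy":0,"wz":0,"gripper":-1},{"tx":0,"ty":0,"tz":0,"wx":0,"wy":0,"wz":0,"gripper":-1},{"tx":0,"ty":0,"tz":0,"wx":0,"wy":0,"wz":0,"gripper":-1},{"tx":0,"ty":0,"tz":0,"wx":0,"wy":0,"wz":0,"gripper":-1},{"tx":0,"ty":0,"tz":0,"wx":0,"wy":0,"wz":0,"gripper":-1},{"tx":0,"ty":0,"tz":0,"wx":0,"wy":0,"wz":0,"gripper":-1}]'
python3 -m creep '[{"tx":-1,"ty":0,"tz":0,"wx":0,"wy":0,"wz":0,"gripper":-1},{"tx":-3,"ty":0,"tz":0,"wx":0,"wy":0,"wz":0,"gripper":-1},{"tx":-6,"ty":0,"tz":0,"wx":0,"wy":0,"wz":0,"gripper":-1},{"tx":-9,"ty":0,"tz":0,"wx":0,"wy":0,"wz":0,"gripper":-1},{"tx":-12,"ty":0,"tz":0,"wx":0,"wy":0,"wz":0,"gripper":-1},{"tx":-12,"ty":-3,"tz":0,"wx":0,"wy":0,"wz":0,"gripper":-1},{"tx":-12,"ty":-6,"tz":0,"wx":0,"wy":0,"wz":0,"gripper":-1},{"tx":-12,"ty":-6,"tz":0,"wx":0,"wy":0,"wz":0,"gripper":-1}]'
python3 - <<'E'
from plant import *; from h import *
c=capture("scene");np.savez("s10.npz",**c);cv2.imwrite("pics/s10.png",cv2.resize(c["frame"][170:270,240:420],None,fx=4.4,fy=4.4,interpolation=3)[:,:,::-1])
c=capture("wrist");np.savez("w10.npz",**c);cv2.imwrite("pics/w10.png",c["frame"][:,:,::-1])
E
```

```text
time: 17.9
tool_pos: [592.6, 199.9, 168.3]
tcp_rot: [-1.492, 1.57, 0.08]
contact_force: [0.4, -0.3, -0.1]
grip_width: 91.1
time: 18.57
tool_pos: [656.1, 199.1, 286.8]
tcp_rot: [-1.902, 1.569, -0.332]
contact_force: [0.7, 0.3, -0.8]
grip_width: 91.8
```

View pics/s10.png

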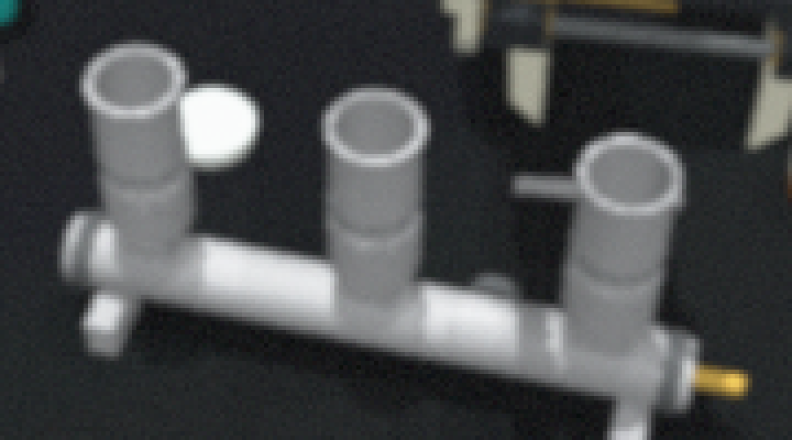

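View pics/w10.png

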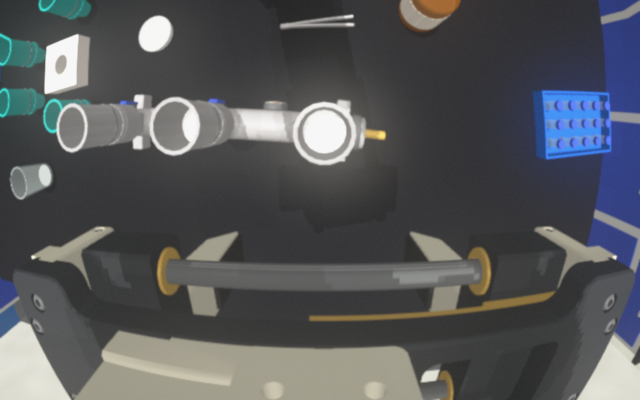

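The funnel is released and stands upright at scene crop (628,175), level in line with the two fitted ones. Next I'll measure its rim height from depth against the neighbours.

Run:
```python
from plant import *
from h import *
def zs(c,fish,ctr):
    m=c["z_map"];Rz=Rm(c["rotation"])[:,2];P=[]
    u0,v0=proj(c,[*ctr,212],fish)
    for v in range(int(v0)-32,int(v0)+33):
        for u in range(int(u0)-36,int(u0)+37):
            if 0<=v<400 and 0<=u<640 and m[v,u]>0:
                d=ray(c,u,v,fish);P.append(c["xyz"]+d*m[v,u]/(d@Rz))
    P=np.array(P);r=np.hypot(P[:,0]-ctr[0],P[:,1]-ctr[1]);k=(r<32)&(P[:,2]>205)&(P[:,2]<222)
    Q=P[k]; top=Q[Q[:,2]>np.percentile(Q[:,2],50)]
    A=np.c_[top[:,:2]-top[:,:2].mean(0),np.ones(len(top))];co=np.linalg.lstsq(A,top[:,2],rcond=None)[0]
    print(len(Q),"pct50/90",np.percentile(Q[:,2],[50,75,90]).round(2),"slope",co.round(3),top[:,:2].mean(0).round(1))
w=np.load("w10.npz");s=np.load("s10.npz")
for c,f in((w,True),(s,False)):
    for ctr in((593,200),(582,61),(569.5,-78)): zs(c,f,ctr)
t=capture("top");cv2.imwrite("pics/t10.png",t["frame"][:,:,::-1])
```

```text
930 pct50/90 [211.75 212.3  212.8 ] slope [-1.00000e-03 -1.00000e-03  2.12383e+02] [593.2 200.4]
823 pct50/90 [211.42 212.01 212.53] slope [-1.00000e-03  1.00000e-03  2.12128e+02] [580.7  63. ]
565 pct50/90 [210.86 211.72 212.3 ] slope [ 1.000e-03 -0.000e+00  2.118e+02] [568.3 -75.5]
146 pct50/90 [210.91 211.9  213.18] slope [ 5.00000e-03 -1.20000e-02  2.12298e+02] [594.7 195.8]
140 pct50/90 [210.71 212.14 213.34] slope [9.00000e-03 2.00000e-03 2.12281e+02] [584.5  54.4]
130 pct50/90 [210.89 212.23 213.54] slope [1.30000e-02 6.00000e-03 2.12357e+02] [571.8 -84.3]
```

View pics/t10.png

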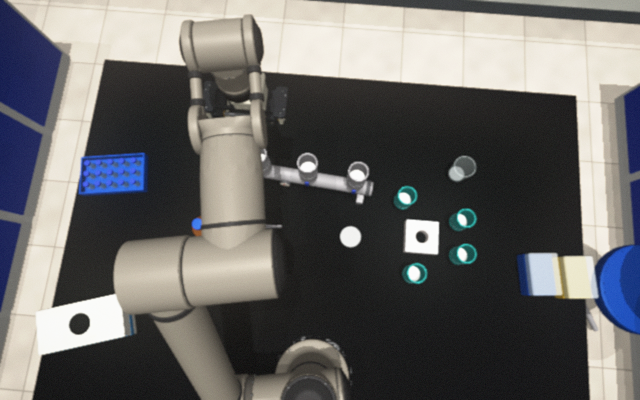

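The new rim reads 212.4 mm in the wrist depth, against 212.1 and 211.8 for the neighbours and 212 nominal. In the scene depth all three read 212.3. Its slope is about 0.001, so it is seated flat, and the other bench items look undisturbed. Handing in.

```bash
python3 -c "
from plant import *
print(close_job())"
```

```text
the job is handed in; nothing more can be done
None
```

The steel funnel from the white rack is fitted to the free port, with its collar on the rim. I released it, backed the gripper off and handed the job in at about 19 s of the 54 s allowed.

I worked it down with to-and-fro twists at roughly 3 to 8 N. Once the collar stopped on the rim, I kept turning under about 12 to 15 N so the seal could creep back. Then I eased the press while still turning before opening the fingers.

**Seating checks:**
- **On the rim:** the tool height stayed at 169.8–170.1 mm through about 3 rad of turning under press and after easing off.
- **Level:** after release, the rim measured 212.4 mm by wrist depth, against 212.1 and 211.8 mm for the neighbours. The scene camera read all three at 212.3 mm. The slope was about 0.001 by wrist depth (up to 0.012 in the coarser scene depth), with no visible gap.
- **Bench:** the last pictures showed the other items apparently where they were; I checked this by eye only.

**What disagreed or was not checked:**
- The cameras differed by 2 to 3 mm on the port's y position, and by more in x. I settled it by comparing the held funnel with the port in the same pictures.
- The 0.3 to 0.6 mm rim difference in the wrist depth is within calibration error, so it cannot rule out a gap that small.
- I could not read the seal's drag directly. I kept the press light to stay well below 3 mm.

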